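# Feed the source tray past the sprung gate under the detector

### The arm

A 7-joint arm with a two-finger parallel gripper is mounted at the origin on a cart in front of the work surface, level with it; the furniture and walls round the work are solid. World frame = base frame: x ahead of the robot, y to its left, z up, the work surface at z = 0. Lengths are in m, angles in rad, forces in N, time in s.
With the tool pointing down it reaches from about 0.4 to 0.85 m from the base axis. Payload 4.5 kg.
Tool frame: the origin (TCP) lies on the centre line of the jaws, within the pads' length; the fingertips stand r.tip_reach ahead of it and the grasp point (between the pads) lies 3 mm ahead of it (r.tip_reach is the distance from the TCP to the fingertips, in m); z points along the fingers, y is the line along which they close (so a half turn about z gives the same grasp; the last joint's range is limited). The gripper opens to 88 mm and grips with 3 to 60 N. Pads are 18 mm wide; open, the fingers measure 123 mm over their backs; the gripper's body (75 mm by 187 mm) begins 45 mm behind the grasp point.
Start: joints at [-1.078, 0.689, -0.195, 1.565, 0.157, 0.902, -0.215], TCP at [0.277, 0.56, 0.261] pointing down, gripper open.
Joint ranges: [-3.01, 3.01], [-0.46, 2.08], [-1.47, 1.51], [0.13, 2.56], [-1, 4.14], [0.04, 2.09], [-2.66, 2.66]. Speed limits (rad/s): [2.57, 2.57, 3.14, 3.14, 3.14, 3.14, 3.14].

### API

Orientations are given as a unit quaternion [x, y, z, w].
In Python, from plant import readout, eyes, ticket, r gives the robot as it stands. The module is installed in compiled form; this text tells all that it offers.
- The arm moves only by the tool carry_out, never from a script. Its argument "motion" is a list that holds one entry, the list of rows, each a list of 7 numbers: the shift along the tool's x, y, z in mm, then the turn, a rotation vector about the tool's x, y, z in rad, then the opening in per cent of the stroke, from 0 (shut) to 100 (fully open). In form: [[[dx, dy, dz, ax, ay, az, claw], ...]]. A call has 1 to 8 rows; each row shifts and turns the commanded pose from where the row before left it, along the tool's axes as they then stand; what a row does not reach is not made up. A row lasts 1/10 s, in which the tool goes at most 50 mm and 8.59 degrees, less where a joint would pass 70% of its speed; a pose out of reach is approached as far as the arm can. A call is refused whole if a number of a shift passes 50 or a number of a turn 0.15, either way. A call with a gripper value outside its range is refused whole. The fingers move at their own pace and stop on an object; "squeeze" is the grip in N (left out, the last holds). Time passes only in rows, so rows that do not move let the fingers close. It gives the time, the measured TCP pose, the force and the opening at its end, in the units of the state.
- readout.get_state(): the state, without advancing time (a new reading comes with each control period).
- eyes.snapshot(name): name is "scene" or "top" or "wrist"; returns a dict with "pixels" (480x640x3 uint8, red, green, blue), "K" (3x3 intrinsics, pixels), "origin" and "attitude" of the camera in the world. Camera axes: x right, y down, z forward; pixel columns grow to the right and rows downward; lengths in m; the calibration is good to about 2 mm. A picture is of the moment at which its call begins. There is no depth.
- ticket.finish_job(): hands the job in, once; it reports no verdict.
The state is a dict: "clock": time; "q": joint angles; "qd": joint speeds; "joint_torque": joint torques, N m; "tool_pos": TCP position; "eef_rot": TCP orientation; "contact_force": force on the tool from outside, world axes, zero at the start; "moment": the same for the moment, N m; "opening": opening from 0.0 (shut) to 1.0 (fully open).
Only numpy, scipy, OpenCV 4.12 (cv2) and the standard library are available. Lean on these libraries where they do the work, as an engineer would, in place of code of your own. Each camera call takes 0.05 s, during which the arm holds its last target. There are 200 camera calls.

### The job

Feed the white tray with its two check sources through the chute until it is fully home against the end stop under the detector. The sprung gate shuts by itself: push its long bar sideways with a fingertip and keep it held open while you push the tray past, so that the gate never touches the tray; then let the gate close behind it. Only push, lift nothing, keep the sources in their pockets and leave the other things on the desk where they are.

Things in the scene. Friction and masses are not known exactly. Their poses are not given: they have to be found in the camera images.
- chute: Fixed open chute of grey metal on the desk, 77 mm wide. Origin on the desk under the gate, midway between the walls; x = feed direction (roughly to the robot's right), y = towards the gate's hinge (away from the robot), z up. Floor 4 mm thick, x = -215 to 112 mm. Walls x = -200 to 100 mm, 12 mm high above the desk, inner faces at y = +-33.5 mm.
- end_stop (a point): Middle of the end stop's face, at chute x = 100 mm, where the tray's nose ends. The stop is 20 mm high. Before it the detector, a steel cylinder on a bridge 115 mm high, stands over the chute at x = 33 to 83 mm; nothing is handled there.
- gate (a joint): Opening angle of the gate, rad: 0 = shut (a spring returns it), 0.75 = fully open at its stop. It clears the tray's body from 0.35 rad on. Pushing the long bar to chute +y, anywhere along it, opens it, with 2 to 4 N. The tray cannot push it open.
- hinge (a point): Point on the gate's hinge axis, which runs along the chute's x at y = 44 mm, 8 mm above the desk. The gate swings up and outwards to +y.
- blade (a point): Centre of the gate's steel blade, a plate across the chute at x = 0, 5 mm thick; shut, it spans y = -30 to 18 mm and 13 to 40 mm above the desk.
- bar_mid (a point): Point on the axis of the gate's long bar, at chute x = -125 mm; it moves with the gate. The bar is round, 10 mm thick, runs along the chute from x = 0 to -225 mm and ends in a 14 mm ball. Its axis is at y = 22 mm, 42 mm above the desk when shut; y = 35, 47 mm high at 0.35 rad; y = 44, 48 mm high at 0.57 rad; y = 51, 48 mm high at 0.75 rad.
- tray: Loose white plastic tray in the chute before the gate, 0.25 kg. Origin under the centre of its body, x forward along the feed. Body 84 (x) x 64 x 16 mm with two pockets 29 mm wide, 6 mm deep at x = +-21 mm. Behind it a tail 28 mm wide, 6 mm high (it passes under the shut gate; the body does not) leads to an upright push plate at x = -102 to -108 mm. Home: origin at chute x = 58 mm.
- push_face (a point): Centre of the rear face of the wide part of the tray's push plate. This part is 100 mm wide, from 16 to 34 mm above the desk (point at 25 mm), and overhangs the chute walls; it passes under the bar. Pushed forward anywhere on its width it slides the tray without jamming. At home it is still 50 mm before the gate.
- source_front: Loose check source disc, 25 mm wide and 7 mm thick, lying in the tray's front pocket; origin under its centre.
- source_rear: Loose check source disc like the other, in the tray's rear pocket; origin under its centre.
- pot_near: Bystander: sample pot with ribbed cap, 50 mm wide, 54 mm high, beside the chute on the robot's side; origin under its centre.
- tin: Bystander: round tin, 66 mm wide, 24 mm high, on the desk behind the chute beyond the bar; origin under its centre.
- wash_bottle: Bystander: wash bottle with bent spout, 215 mm high, far back on the desk; origin under its centre.
- calculator: Bystander: calculator lying near the desk's front edge, 118 x 70 x 13 mm.
- stapler: Bystander: stapler, 134 mm long, 44 mm high, far back on the desk.
- pot_dark: Bystander: dark sample pot with ribbed cap, 56 mm wide, 60 mm high, far back on the desk.
- ballpen: Bystander: ball pen lying near the desk's front edge, 143 mm long.
- eraser: Bystander: eraser lying near the desk's front edge, 22 x 52 x 13 mm.
Not all that is in view belongs to the job. What is meant by the tray is not turquoise, and is the larger of those in its own colour.

How it is judged:
On the way, in this order (a step that is already met when the one before it is completed fails the run):
1. a finger holds the gate open while the tray's body is still before the gate (value of joint gate above 0.4 rad and contact force between the fingers and gate above 0.2 N and x of tray in the frame of chute below -0.042 m), for 0.2 s.
2. the tray's body is half-way past the gate, the gate still held open by a finger (value of joint gate above 0.3 rad and contact force between the fingers and gate above 0.2 N and x of tray in the frame of chute between 0 and 0.04 m), for 0.05 s.
At the end, for the whole second after the job is handed in: The tray lies flat and at rest in the chute with its nose within 5 mm of the end stop, both sources in their pockets, and the gate has closed behind it (below 0.06 rad) (x of tray in the frame of chute between 0.053 and 0.062 m and value of joint gate below 0.06 rad and z of tray in the frame of chute below 0.008 m and linear speed of tray below 0.01 m/s and z of each of source_front, source_rear in the frame of tray below 0.013 m); the robot touches nothing.
It fails at once if the gate rubs or falls on the tray, or the tray is rammed against the gate (contact force between gate and tray above 1 N).
It fails at once if the tray is lifted or tipped instead of pushed (z of tray in the frame of chute above 0.012 m or angle between tray's own z axis and vertical above 0.12 rad).
It fails at once if a source disc leaves its pocket in the tray (z of any of source_front, source_rear in the frame of tray above 0.017 m or x of source_front in the frame of tray above 0.029 m or x of source_front in the frame of tray below 0.013 m or x of source_rear in the frame of tray above -0.013 m or x of source_rear in the frame of tray below -0.029 m).
It fails at once if a bystander is disturbed (distance of any of pot_near, tin, wash_bottle, calculator, stapler, pot_dark, ballpen, eraser from where it was at the start of the episode above 0.015 m).
It also fails if it takes over 48 s, if anything falls off the work surface, if the arm or the gripper's body presses on something with over 40 N, if the wrist force passes 120 N, or if a joint passes its speed limit or range.

## Working session

There is one attempt and no reset: what is moved stays moved. The work goes in short steps, Python scripts to look and compute and a tool call to move; the robot and the scene stay as the last step left them, time stands still between calls to the robot, and variables do not carry over. Pictures are saved under pics/ and viewed, on a budget of 10 in all, crops included, one or two more only if the job needs it, and the job is handed in when it is done.

Besides the shell and the picture viewer there is one more tool, called after "Emit:" as name(argument=value, ...), one argument or row to a line, values as JSON. carry_out: Moves the arm, as the interface text tells. Its arguments: {"type":"object","properties":{"motion":{"type":"array","items":{"type":"array","items":{"type":"array","items":{"type":"number"}}}},"squeeze":{"type":"number"}},"required":["motion"]}

```bash
mkdir -p pics; cat > h.py <<'E'
from plant import readout, eyes, ticket, r
import numpy as np, cv2
from scipy.spatial.transform import Rotation as R
def snap(n,f):
    s=eyes.snapshot(n); cv2.imwrite('pics/'+f,s['pixels'][:,:,::-1]); np.savez('pics/'+f+'.npz',**{k:np.array(s[k]) for k in s}); return s
def att(s):
    a=np.array(s['attitude']); return a if a.shape==(3,3) else R.from_quat(a).as_matrix()
def px2w(s,u,v,z):
    d=att(s)@np.linalg.inv(s['K'])@[u,v,1]; o=np.array(s['origin']); return o+d*(z-o[2])/d[2]
def w2px(s,p):
    c=att(s).T@(np.array(p)-s['origin']); c=s['K']@c; return c[:2]/c[2]
E
python3 - <<'E'
from h import *
for n in('top','scene'):
    s=snap(n,n+'1.png'); print(n,s['origin'],s['attitude'],s['K'])
print(readout.get_state(), r.tip_reach)
E
```

```text
top [0.32734532 0.06703921 1.38993145] [ 0.71313106 -0.69458213  0.0619971  -0.0718061 ] [[514.06648315   0.         320.33495618]
 [  0.         514.06648315 240.17542925]
 [  0.           0.           1.        ]]
scene [-0.28218019 -0.35902455  0.88124264] [ 0.76845124 -0.48330554  0.22640197 -0.35304475] [[600.28217676   0.         314.62715974]
 [  0.         600.28217676 238.76190576]
 [  0.           0.           1.        ]]
{'clock': 0.1, 'q': array([-1.07821099,  0.68988672, -0.19455854,  1.56622454,  0.15729932,
        0.90250759, -0.2150523 ]), 'qd': array([ 0.00036702, -0.00180016,  0.00209301, -0.00474067,  0.00034329,
        0.00102094,  0.00123611]), 'joint_torque': array([-3.82270271e-03, -5.28494847e+01, -1.27184104e+00, -1.53837258e+01,
       -5.26465068e-02,  1.98013382e-03,  3.72344800e-05]), 'tool_pos': array([0.27657206, 0.5598877 , 0.26000367]), 'eef_rot': array([ 2.27312362e-01,  9.73821556e-01, -8.04752664e-04, -1.38406413e-04]), 'contact_force': array([-0.15645571,  0.56331845, -0.4409435 ]), 'moment': array([-0.02668919, -0.00721193,  0.03435792]), 'opening': 1.001466565154726} 0.022
```

View pics/top1.png

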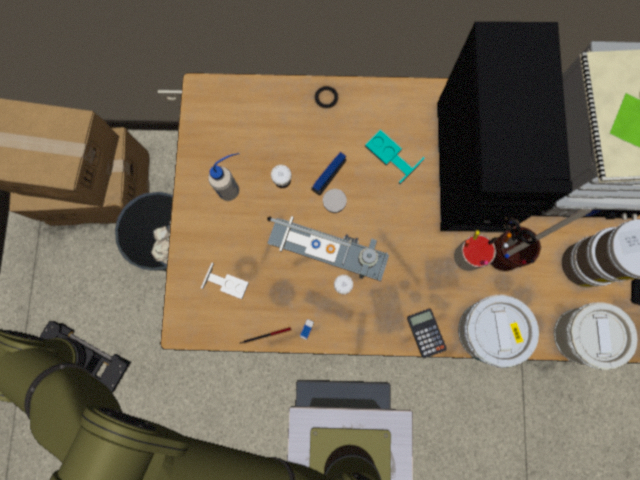

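View pics/scene1.png

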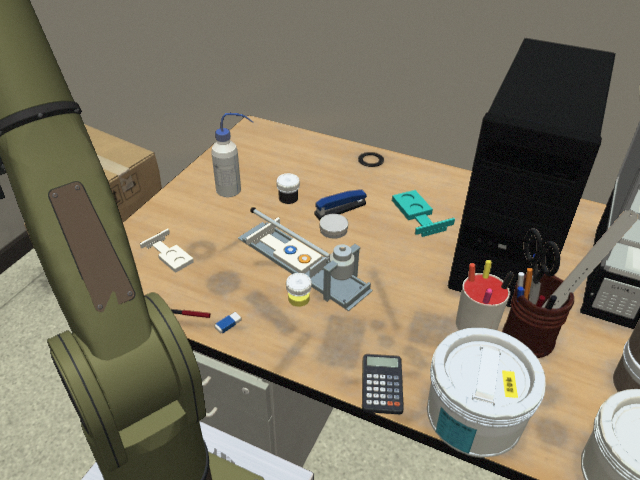

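The top view shows three possible trays: white in the chute (322,246), a smaller loose white one (226,281) and a turquoise one (393,158). The larger white one, holding the blue and orange discs, is the one in the chute. I'll check it in an enlarged crop.

```bash
python3 - <<'E'
from h import *
a=cv2.imread('pics/top1.png')[205:285,260:395]; cv2.imwrite('pics/c1.png',cv2.resize(a,None,fx=5.9,fy=5.9,interpolation=cv2.INTER_CUBIC))
b=cv2.imread('pics/scene1.png')[200:312,230:380]; cv2.imwrite('pics/c2.png',cv2.resize(b,None,fx=5.3,fy=5.3,interpolation=cv2.INTER_CUBIC))
E
```

```text
(no output)
```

View pics/c1.png

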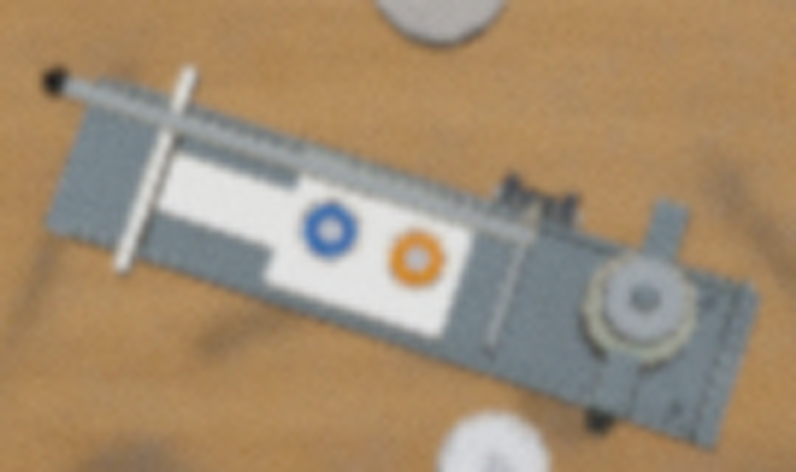

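View pics/c2.png

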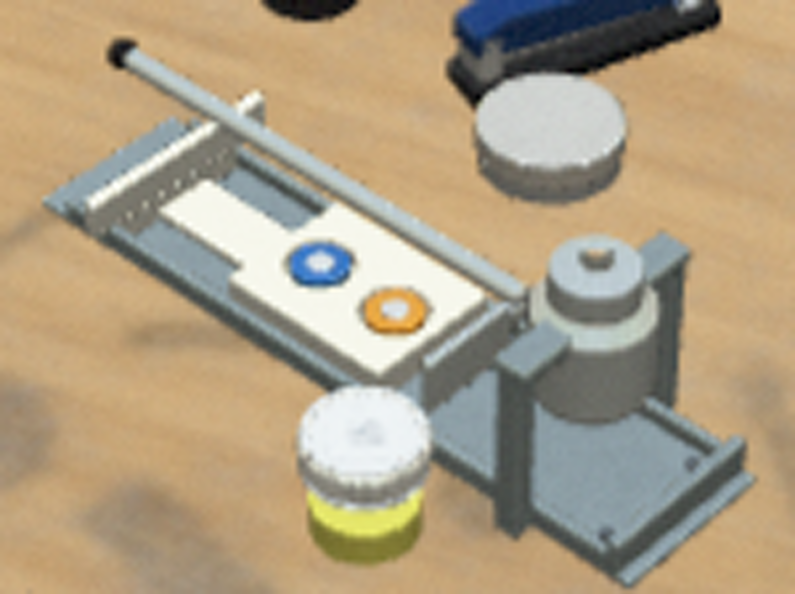

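The crop confirms the choice: the white tray with blue (330,230) and orange (417,260) discs. Its push plate runs from (190,70) to (122,268), the bar's ball is at (55,82), and the blade is near (510,290). Next I fit the chute pose.

```bash
cat >> h.py <<'E'
def load(f): return dict(np.load('pics/'+f+'.npz'))
E
python3 - <<'E'
from h import *
from scipy.optimize import least_squares
T=load('top1.png'); S=load('scene1.png')
ct=lambda u,v:(260+u/5.9,205+v/5.9); cs=lambda u,v:(230+u/5.3,200+v/5.3)
# chute pts (mm) -> pixels
obs=[(T,ct(48,232),(-215,-38.5,4)),(T,ct(713,447),(112,-38.5,4)),(T,ct(760,290),(112,38.5,4)),(T,ct(55,82),(-225,22,42)),
 (S,cs(122,52),(-225,22,42)),(S,cs(45,204),(-215,-38.5,4)),(S,cs(180,120),(-215,38.5,4)),(S,cs(630,585),(112,-38.5,4)),(S,cs(755,478),(112,38.5,4))]
def c2w(p,q): c,s=np.cos(p[2]),np.sin(p[2]); q=np.array(q)/1e3; return np.array([p[0]+c*q[0]-s*q[1],p[1]+s*q[0]+c*q[1],q[2]])
f=lambda p:np.concatenate([w2px(i,c2w(p,q))-uv for i,uv,q in obs])
o=least_squares(f,[.45,.06,-1.8],loss='soft_l1'); p=o.x; print(p,np.degrees(p[2]));print(f(p).reshape(-1,2).round(1))
np.save('chute.npy',p)
def w2c(w): c,s=np.cos(p[2]),np.sin(p[2]); d=w[:2]-p[:2]; return np.array([c*d[0]+s*d[1],-s*d[0]+c*d[1]])*1e3
for n,i,uv,z in [('plate+',T,ct(190,70),.034),('plate-',T,ct(122,268),.034),('plate+S',S,cs(258,95),.034),('plate-S',S,cs(92,210),.034),('nose-',T,ct(440,336),.02),('nose+',T,ct(473,233),.02),('nose-S',S,cs(378,376),.02),('noseS+',S,cs(490,300),.02),('srcr',T,ct(330,230),.021),('srcf',T,ct(417,260),.021),
 ('pot',T,(344,284),.054),('tin',T,(335,201),.024),('bottle',T,(220,180),.12),('potdark',T,(281,176),.06),('bl',T,ct(490,348),.04)]:
    print(n,w2c(px2w(i,*uv,z)).round(0))
for q in [(-192,-10,100),(-192,21.5,22),(-59,21.5,22)]: print(q,c2w(p,q).round(4))
E
```

```text
[ 0.5529732   0.01944193 -1.86674878] -106.95682658003159
[[-1.2 -0.4]
 [ 0.   0.7]
 [ 0.4  0.6]
 [ 0.1  0.3]
 [ 0.7  0.5]
 [-0.4 -1. ]
 [-1.2 -0.8]
 [ 0.4 -0.1]
 [ 0.9 -0.3]]
plate+ [-170.   49.]
plate- [-169.  -48.]
plate+S [-171.   48.]
plate-S [-167.  -52.]
nose- [-23. -30.]
nose+ [-23.  20.]
nose-S [-23. -33.]
noseS+ [-21.  30.]
srcr [-86.   1.]
srcf [-44.   0.]
pot [ 20. -82.]
tin [-74. 131.]
bottle [-367.   65.]
potdark [-232.  141.]
bl [  1. -31.]
(-192, -10, 100) [0.5994 0.206  0.1   ]
(-192, 21.5, 22) [0.6295 0.1968 0.022 ]
(-59, 21.5, 22) [0.5907 0.0696 0.022 ]
```

Residuals are about 1 px, and the checks agree: plate rear at chute x≈-173, nose at -23, source spacing 42 mm. 

Plan: with the jaws closed, lower them behind the plate on the robot's side of the bar. Then sweep +y to open the gate and push +x with the same fingers.

Emit:
carry_out(
  motion=[
    [[-28,-11,0,0,0,0,0],[-28,-11,0,0,0,0,0],[-28,-11,0,0,0,0,0],[-28,-11,0,0,0,0,0],[-28,-11,0,0,0,0,0],[-28,-11,0,0,0,0,0],[-28,-11,0,0,0,0,0],[-28,-11,0,0,0,0,0]],
  ],
  squeeze=10,
)

```text
clock: 0.9
tool_pos: [0.4392, 0.3811, 0.2604]
eef_rot: [0.227, 0.974, -0.0, -0.0]
contact_force: [0.7, 0.4, 0.0]
opening: 0.296
```

Emit:
carry_out(
  motion=[
    [[-28,-11,0,0,0,0,0],[-28,-11,0,0,0,0,0],[-28,-11,0,0,0,0,0],[-28,-11,0,0,0,0,0],[-28,-11,0,0,0,0,0],[-28,-11,0,0,0,0,0],[-28,-11,0,0,0,0,0],[-28,-11,0,0,0,0,0]],
  ],
)

```text
clock: 1.7
tool_pos: [0.601, 0.203, 0.2603]
eef_rot: [0.227, 0.974, -0.0, -0.0]
contact_force: [0.5, 0.7, 0.4]
opening: 0.007
```

Emit:
carry_out(
  motion=[
    [[0,0,0,0,0,0.14,0],[0,0,0,0,0,0.14,0],[0,0,0,0,0,0.14,0],[0,0,0,0,0,0.14,0],[0,0,0,0,0,0.14,0],[0,0,0,0,0,0.14,0],[0,0,0,0,0,0.14,0],[0,0,0,0,0,0.14,0]],
  ],
)

```text
clock: 2.5
tool_pos: [0.6001, 0.2042, 0.2602]
eef_rot: [0.712, 0.702, -0.0, -0.0]
contact_force: [-0.3, 0.5, 0.3]
opening: 0.008
```

Emit:
carry_out(
  motion=[
    [[0,0,0,0,0,0.145,0],[0,0,0,0,0,0.145,0],[0,0,0,0,0,0,0],[0,0,0,0,0,0,0]],
  ],
)

```text
clock: 2.9
tool_pos: [0.6002, 0.2042, 0.2604]
eef_rot: [0.803, 0.596, -0.0, -0.0]
contact_force: [0.5, -0.4, -0.0]
opening: 0.003
```

```bash
cat >> h.py <<'E'
P=np.load('chute.npy')
def w2c(w): c,s=np.cos(P[2]),np.sin(P[2]); d=np.array(w)[:2]-P[:2]; return np.array([c*d[0]+s*d[1],-s*d[0]+c*d[1],w[2]])*1e3+0
def rep():
    st=readout.get_state(); Rm=R.from_quat(st['eef_rot']).as_matrix(); F=st['contact_force']; c,s=np.cos(P[2]),np.sin(P[2])
    print('t',round(st['clock'],2),'tcp chute',w2c(st['tool_pos']).round(1),'toolx yaw',np.degrees(np.arctan2(Rm[1,0],Rm[0,0])).round(2),'want',round(np.degrees(P[2])+180,2),'z',Rm[:,2].round(3),'F chute',np.round([c*F[0]+s*F[1],-s*F[0]+c*F[1],F[2]],2),'op',round(st['opening'],3)); return st
E
python3 -c "
from h import *
rep(); s=snap('wrist','w1.png'); print(s['origin'])"
```

```text
t 2.9 tcp chute [-190.6   -8.7  260.4] toolx yaw 73.14 want 73.04 z [-0.001 -0.    -1.   ] F chute [ 0.25  0.56 -0.03] op 0.003
[0.62409056 0.28263878 0.38435516]
```

View pics/w1.png

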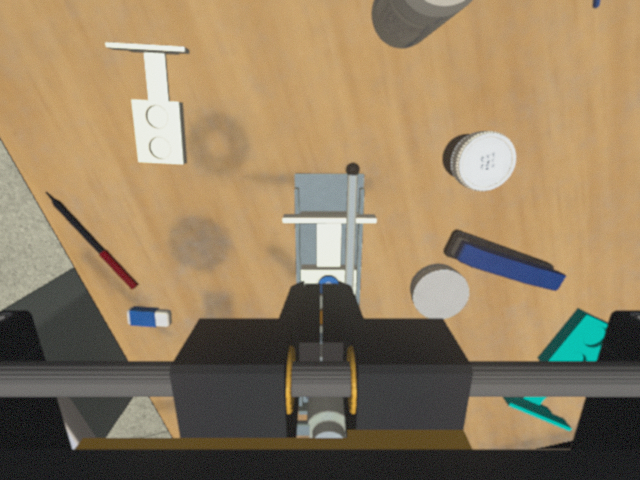

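The wrist view shows the push plate from (283,218) to (376,220), the ball at (352,169) and the floor's rear edge at row 174. I check these against the fitted pose.

```bash
python3 -c "
from h import *
s=load('w1.png')
for u,v,z in [(283,216,.034),(376,218,.034),(352,169,.042),(296,174,.004),(365,174,.004)]: print(w2c(px2w(s,u,v,z)).round(1))"
```

```text
[-175.5  -48.3   34. ]
[-173.5   49.5   34. ]
[-225.7   22.    42. ]
[-214.9  -35.9    4. ]
[-215.1   39.8    4. ]
```

Emit:
carry_out(
  motion=[
    [[2,-2,30,0,0,0,0],[2,-2,30,0,0,0,0],[0,0,30,0,0,0,0],[0,0,30,0,0,0,0],[0,0,20,0,0,0,0],[0,0,10,0,0,0,0],[0,0,0,0,0,0,0]],
  ],
)

```text
clock: 3.65
tool_pos: [0.5971, 0.2089, 0.1095]
eef_rot: [0.804, 0.595, -0.001, -0.001]
contact_force: [-0.1, 0.4, -0.4]
opening: 0.005
```

```bash
python3 -c "
from h import *
rep(); s=snap('scene','s2.png');a=s['pixels'][180:330,215:395,::-1];cv2.imwrite('pics/c3.png',cv2.resize(a,None,fx=4.4,fy=4))"
```

```text
t 3.65 tcp chute [-194.1  -13.   109.5] toolx yaw 72.99 want 73.04 z [-0.002 -0.    -1.   ] F chute [-0.32 -0.25 -0.41] op 0.005
```

View pics/c3.png

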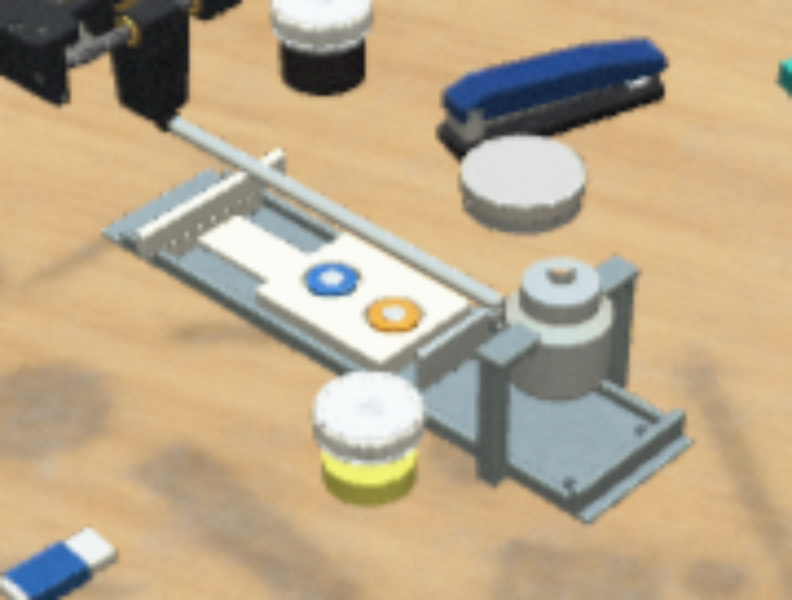

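The hand is above and behind the plate, clear of the bar, with the tray undisturbed. Now lower it.

Emit:
carry_out(
  motion=[
    [[3,0,15,0,0,0,0],[0,0,15,0,0,0,0],[0,0,14,0,0,0,0],[0,0,12,0,0,0,0],[0,0,8,0,0,0,0],[0,0,4,0,0,0,0],[0,0,0,0,0,0,0]],
  ],
)

```text
clock: 4.4
tool_pos: [0.5985, 0.2119, 0.0421]
eef_rot: [0.804, 0.594, -0.0, -0.0]
contact_force: [0.4, 0.6, 0.4]
opening: 0.003
```

```bash
python3 -c "
from h import *
rep()"
```

```text
t 4.4 tcp chute [-197.4  -12.6   42.1] toolx yaw 72.93 want 73.04 z [-0.001 -0.    -1.   ] F chute [-0.66  0.24  0.38] op 0.003
```

Emit:
carry_out(
  motion=[
    [[0,4,0,0,0,0,0],[0,4,0,0,0,0,0],[0,4,0,0,0,0,0],[0,4,0,0,0,0,0],[0,0,0,0,0,0,0]],
  ],
)

```text
clock: 4.9
tool_pos: [0.6125, 0.208, 0.043]
eef_rot: [0.804, 0.594, -0.001, -0.001]
contact_force: [-4.3, -0.2, 6.2]
opening: 0.0
```

```bash
python3 -c "
from h import *
rep()"
```

```text
t 4.9 tcp chute [-197.7    2.    43. ] toolx yaw 72.95 want 73.04 z [-0.004  0.001 -1.   ] F chute [ 1.42 -4.11  6.19] op 0.0
```

```bash
python3 -c "
from h import *
rep(); s=snap('scene','s3.png');a=s['pixels'][195:285,200:310,::-1];cv2.imwrite('pics/c4.png',cv2.resize(a,None,fx=6.6,fy=6.6,interpolation=cv2.INTER_CUBIC))"
```

```text
t 4.9 tcp chute [-197.7    2.    43. ] toolx yaw 72.95 want 73.04 z [-0.004  0.001 -1.   ] F chute [ 1.42 -4.11  6.19] op 0.0
```

View pics/c4.png

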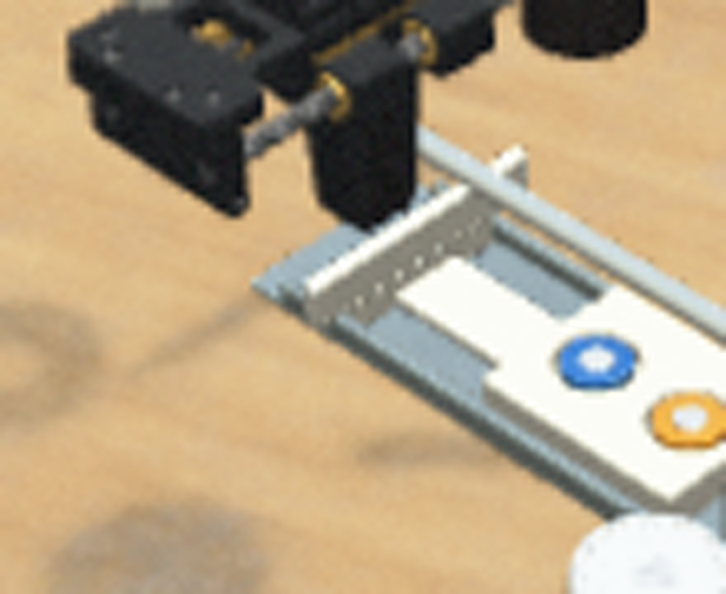

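The closed fingers are behind the plate and touching the bar, with nothing else in contact. I continue sideways slowly and watch the force.

Emit:
carry_out(
  motion=[
    [[0,2,0,0,0,0,0],[0,2,0,0,0,0,0],[0,0,0,0,0,0,0]],
  ],
)

```text
clock: 5.25
tool_pos: [0.613, 0.2079, 0.043]
eef_rot: [0.804, 0.595, -0.004, -0.004]
contact_force: [-13.3, 2.4, 12.4]
opening: 0.003
```

Emit:
carry_out(
  motion=[
    [[0,2,0,0,0,0,0],[0,2,0,0,0,0,0],[0,0,0,0,0,0,0]],
  ],
)

```text
clock: 5.55
tool_pos: [0.6158, 0.2074, 0.0433]
eef_rot: [0.804, 0.595, -0.004, -0.004]
contact_force: [-11.9, 2.5, 12.2]
opening: 0.006
```

```bash
python3 -c "
from h import *
rep()"
```

```text
t 5.55 tcp chute [-198.1    5.2   43.3] toolx yaw 73.05 want 73.04 z [-0.012  0.002 -1.   ] F chute [  1.09 -12.13  12.23] op 0.006
```

Forces in y and z are about equal (12 N each). The rising bar is jammed by friction against the finger. I'll back off, start 6 mm lower, and rise with the bar along its arc.

Emit:
carry_out(
  motion=[
    [[0,-5,0,0,0,0,0],[0,-5,0,0,0,0,0],[0,-4,0,0,0,0,0],[0,0,3,0,0,0,0],[0,0,3,0,0,0,0],[0,0,0,0,0,0,0]],
  ],
)

```text
clock: 6.15
tool_pos: [0.6085, 0.2087, 0.0361]
eef_rot: [0.804, 0.594, -0.0, 0.0]
contact_force: [0.5, 0.9, -0.7]
opening: 0.003
```

```bash
python3 -c "
from h import *
rep()"
```

```text
t 6.15 tcp chute [-197.2   -2.    36.1] toolx yaw 72.9 want 73.04 z [-0.    -0.001 -1.   ] F chute [-1.02  0.26 -0.67] op 0.003
```

Emit:
carry_out(
  motion=[
    [[0,1.5,0,0,0,0,0],[0,2,-1.6,0,0,0,0],[0,2,-1.6,0,0,0,0],[0,2,-1.5,0,0,0,0],[0,0,0,0,0,0,0]],
  ],
)

```text
clock: 6.65
tool_pos: [0.615, 0.2069, 0.0415]
eef_rot: [0.804, 0.594, -0.0, -0.0]
contact_force: [-3.2, -0.0, -0.1]
opening: 0.005
```

```bash
python3 -c "
from h import *
rep()"
```

```text
t 6.65 tcp chute [-197.4    4.6   41.5] toolx yaw 72.93 want 73.04 z [-0.001  0.    -1.   ] F chute [ 0.96 -3.04 -0.12] op 0.005
```

Now 3 N with no vertical force. Continue to about 0.57 rad.

Emit:
carry_out(
  motion=[
    [[0,3,-1.4,0,0,0,0],[0,3,-1.0,0,0,0,0],[0,3,-0.7,0,0,0,0],[0,3,-0.5,0,0,0,0],[0,3,-0.3,0,0,0,0],[0,2.5,0,0,0,0,0],[0,0,0,0,0,0,0],[0,0,0,0,0,0,0]],
  ],
)

```text
clock: 7.45
tool_pos: [0.6327, 0.2021, 0.0458]
eef_rot: [0.804, 0.594, 0.001, 0.0]
contact_force: [-3.0, 1.1, 3.9]
opening: 0.006
```

```bash
python3 -c "
from h import *
rep(); s=snap('top','t2.png');a=s['pixels'][190:290,245:395,::-1];a=cv2.resize(a,None,fx=5.3,fy=5.3,interpolation=cv2.INTER_CUBIC);cv2.imwrite('pics/c5.png',a)
s=snap('scene','s4.png');a=s['pixels'][185:312,215:380,::-1];cv2.imwrite('pics/c6.png',cv2.resize(a,None,fx=4.7,fy=4.7,interpolation=cv2.INTER_CUBIC))"
```

```text
t 7.45 tcp chute [-197.9   23.    45.8] toolx yaw 72.93 want 73.04 z [ 0.001  0.001 -1.   ] F chute [-0.14 -3.22  3.87] op 0.006
```

View pics/c6.png

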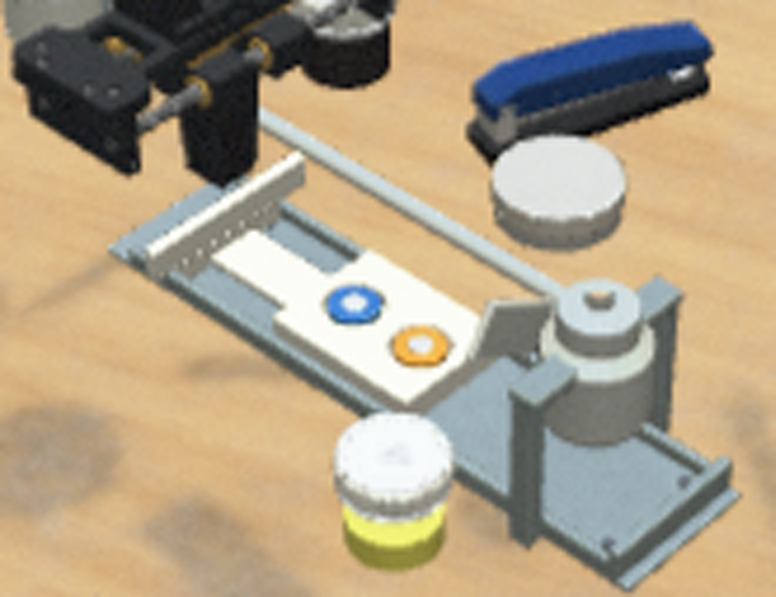

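The gate is clearly open, with the blade up at (515,330), tray untouched and nose before it. Now push forward along the chute.

Emit:
carry_out(
  motion=[
    [[-3,0,0,0,0,0,0],[-3,0,0,0,0,0,0],[-3,0,0,0,0,0,0],[-3,0,0,0,0,0,0],[-3,0,0,0,0,0,0],[-3,0,0,0,0,0,0],[-3,0,0,0,0,0,0],[-3,0,0,0,0,0,0]],
  ],
)

```text
clock: 8.35
tool_pos: [0.6252, 0.1795, 0.0452]
eef_rot: [0.804, 0.594, 0.001, -0.0]
contact_force: [-0.9, 4.8, -0.8]
opening: 0.003
```

```bash
python3 -c "
from h import *
rep()"
```

```text
t 8.35 tcp chute [-174.2   22.4   45.2] toolx yaw 72.95 want 73.04 z [ 0.001  0.001 -1.   ] F chute [-4.33 -2.23 -0.76] op 0.003
```

Emit:
carry_out(
  motion=[
    [[-4,0,0,0,0,0,0],[-5,0,0,0,0,0,0],[-5,0,0,0,0,0,0],[-5,0,0,0,0,0,0],[-5,0,0,0,0,0,0],[-5,0,0,0,0,0,0],[-5,0,0,0,0,0,0],[-4,0,0,0,0,0,0]],
  ],
)

```text
clock: 9.15
tool_pos: [0.614, 0.1429, 0.0452]
eef_rot: [0.804, 0.594, 0.001, -0.0]
contact_force: [-0.7, 5.0, -1.0]
opening: 0.003
```

```bash
python3 -c "
from h import *
rep(); s=snap('scene','s5.png');a=s['pixels'][185:312,215:380,::-1];cv2.imwrite('pics/c7.png',cv2.resize(a,None,fx=4.7,fy=4.7,interpolation=cv2.INTER_CUBIC))"
```

```text
t 9.15 tcp chute [-135.9   22.4   45.2] toolx yaw 72.94 want 73.04 z [ 0.     0.001 -1.   ] F chute [-4.56 -2.11 -1.02] op 0.003
```

View pics/c7.png

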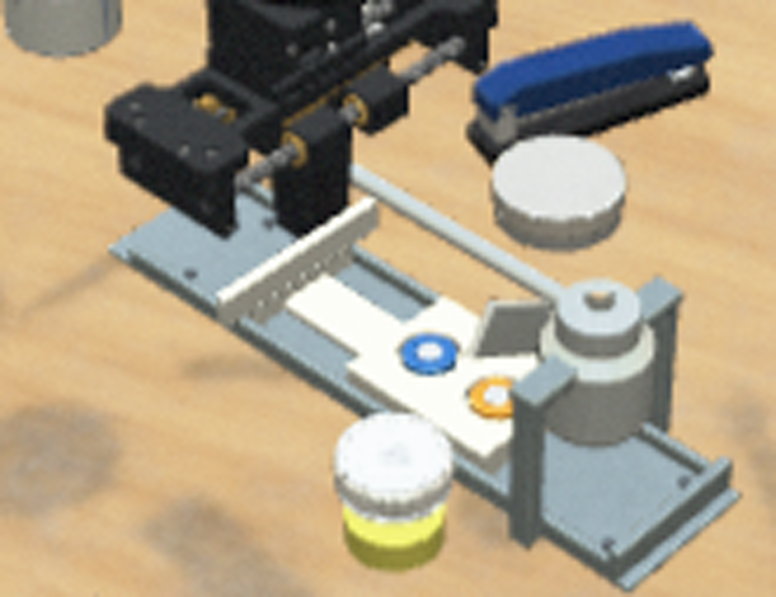

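The tray is going under the open blade with its discs seated and the bar held at about 2 N. Keep pushing.

Emit:
carry_out(
  motion=[
    [[-4,0,0,0,0,0,0],[-5,0,0,0,0,0,0],[-5,0,0,0,0,0,0],[-5,0,0,0,0,0,0],[-5,0,0,0,0,0,0],[-5,0,0,0,0,0,0],[-5,0,0,0,0,0,0],[-4,0,0,0,0,0,0]],
  ],
)

```text
clock: 10.0
tool_pos: [0.6029, 0.1065, 0.0453]
eef_rot: [0.804, 0.594, 0.0, -0.0]
contact_force: [-1.6, 5.6, -0.5]
opening: 0.008
```

Emit:
carry_out(
  motion=[
    [[-4,0,0,0,0,0,0],[-4,0,0,0,0,0,0],[-4,0,0,0,0,0,0],[-4,0,0,0,0,0,0],[-4,0,0,0,0,0,0],[-4,0,0,0,0,0,0],[-3,0,0,0,0,0,0],[-2,0,0,0,0,0,0]],
  ],
)

```text
clock: 10.8
tool_pos: [0.5944, 0.0787, 0.0453]
eef_rot: [0.804, 0.594, 0.0, -0.0]
contact_force: [-1.6, 4.8, -0.4]
opening: 0.006
```

```bash
python3 -c "
from h import *
rep()"
```

```text
t 10.8 tcp chute [-68.7  22.3  45.3] toolx yaw 72.94 want 73.04 z [ 0.     0.001 -1.   ] F chute [-4.15 -2.97 -0.44] op 0.006
```

Emit:
carry_out(
  motion=[
    [[-2,0,0,0,0,0,0],[-2,0,0,0,0,0,0],[-1,0,0,0,0,0,0]],
  ],
)

```text
clock: 11.1
tool_pos: [0.5928, 0.074, 0.0452]
eef_rot: [0.804, 0.594, 0.0, -0.0]
contact_force: [-2.0, 5.5, -0.7]
opening: 0.003
```

Emit:
carry_out(
  motion=[
    [[-1,0,0,0,0,0,0],[-1,0,0,0,0,0,0]],
  ],
)

```text
clock: 11.3
tool_pos: [0.5924, 0.0723, 0.0453]
eef_rot: [0.804, 0.595, 0.0, -0.0]
contact_force: [-2.3, 5.1, -1.1]
opening: 0.007
```

```bash
python3 -c "
from h import *
rep()"
```

```text
t 11.3 tcp chute [-62.   22.3  45.3] toolx yaw 72.96 want 73.04 z [ 0.     0.001 -1.   ] F chute [-4.25 -3.68 -1.14] op 0.007
```

Emit:
carry_out(
  motion=[
    [[-1,0,0,0,0,0,0],[-1,0,0,0,0,0,0]],
  ],
)

```text
clock: 11.5
tool_pos: [0.592, 0.0713, 0.0453]
eef_rot: [0.804, 0.595, 0.001, -0.001]
contact_force: [-1.2, 8.7, -0.9]
opening: 0.004
```

Emit:
carry_out(
  motion=[
    [[-1,0,0,0,0,0,0],[-1,0,0,0,0,0,0]],
  ],
)

```text
clock: 11.7
tool_pos: [0.5919, 0.0712, 0.0453]
eef_rot: [0.804, 0.595, 0.002, -0.001]
contact_force: [0.1, 10.4, -1.8]
opening: 0.004
```

Emit:
carry_out(
  motion=[
    [[-1,0,0,0,0,0,0],[-1,0,0,0,0,0,0]],
  ],
)

```text
clock: 11.9
tool_pos: [0.5918, 0.0711, 0.0454]
eef_rot: [0.803, 0.596, 0.003, -0.002]
contact_force: [0.0, 13.5, -1.6]
opening: 0.008
```

```bash
python3 -c "
from h import *
rep()"
```

```text
t 11.9 tcp chute [-60.7  22.1  45.4] toolx yaw 73.1 want 73.04 z [ 0.003  0.006 -1.   ] F chute [-12.89  -3.92  -1.56] op 0.008
```

The force rises with no further motion, so the tray is against the stop. I'll back off, let the gate close along its arc, and then leave.

Emit:
carry_out(
  motion=[
    [[5,0,0,0,0,0,0],[4,0,0,0,0,0,0],[4,0,0,0,0,0,0],[0,0,0,0,0,0,0]],
  ],
)

```text
clock: 12.3
tool_pos: [0.5937, 0.0772, 0.045]
eef_rot: [0.804, 0.594, -0.001, 0.0]
contact_force: [-3.9, -2.5, 0.9]
opening: 0.005
```

Emit:
carry_out(
  motion=[
    [[0,-3,0,0,0,0,0],[0,-3,0.3,0,0,0,0],[0,-3,0.5,0,0,0,0],[0,-3,0.8,0,0,0,0],[0,-3,1.0,0,0,0,0],[0,-3,1.4,0,0,0,0],[0,-3,1.6,0,0,0,0],[0,-3,1.6,0,0,0,0]],
  ],
)

```text
clock: 13.1
tool_pos: [0.5722, 0.0857, 0.0382]
eef_rot: [0.804, 0.594, 0.001, 0.001]
contact_force: [-1.1, -0.1, -0.2]
opening: 0.008
```

Emit:
carry_out(
  motion=[
    [[0,-3,0,0,0,0,0],[0,-4,0,0,0,0,0],[0,-4,0,0,0,0,0],[0,0,0,0,0,0,0]],
  ],
)

```text
clock: 13.5
tool_pos: [0.5603, 0.089, 0.0382]
eef_rot: [0.804, 0.594, -0.0, -0.0]
contact_force: [1.3, -0.0, -0.5]
opening: 0.007
```

```bash
python3 -c "
from h import *
rep()"
```

```text
t 13.5 tcp chute [-68.7 -13.3  38.2] toolx yaw 72.95 want 73.04 z [-0.001  0.    -1.   ] F chute [-0.34  1.27 -0.5 ] op 0.007
```

Emit:
carry_out(
  motion=[
    [[3,-1,-5,0,0,0,0],[3,0,-15,0,0,0,0],[0,0,-25,0,0,0,0],[0,0,-30,0,0,0,0],[0,0,-35,0,0,0,0],[0,0,-35,0,0,0,0],[0,0,-20,0,0,0,0],[0,0,0,0,0,0,0]],
  ],
)

```text
clock: 14.3
tool_pos: [0.5638, 0.0952, 0.2066]
eef_rot: [0.804, 0.594, 0.003, 0.001]
contact_force: [0.7, 0.4, 0.6]
opening: 0.004
```

Emit:
carry_out(
  motion=[
    [[25,0,0,0,0,0,0],[25,0,0,0,0,0,0],[25,0,0,0,0,0,0],[25,0,0,0,0,0,0],[25,0,0,0,0,0,0],[25,0,0,0,0,0,0],[0,0,0,0,0,0,0],[0,0,0,0,0,0,0]],
  ],
)

```text
clock: 15.1
tool_pos: [0.605, 0.2381, 0.2021]
eef_rot: [0.804, 0.595, -0.001, -0.0]
contact_force: [-0.0, 0.4, -0.2]
opening: 0.007
```

```bash
python3 -c "
from h import *
rep(); s=snap('scene','s6.png');a=s['pixels'][185:312,215:380,::-1];cv2.imwrite('pics/c8.png',cv2.resize(a,None,fx=4.7,fy=4.7,interpolation=cv2.INTER_CUBIC))
s=snap('top','t3.png')
a=cv2.imread('pics/t3.png')[205:285,260:395]; cv2.imwrite('pics/c9.png',cv2.resize(a,None,fx=5.9,fy=5.9,interpolation=cv2.INTER_CUBIC))"
```

```text
t 15.1 tcp chute [-224.3  -14.   202.1] toolx yaw 72.98 want 73.04 z [-0.002 -0.001 -1.   ] F chute [-0.36 -0.11 -0.17] op 0.007
```

View pics/c8.png

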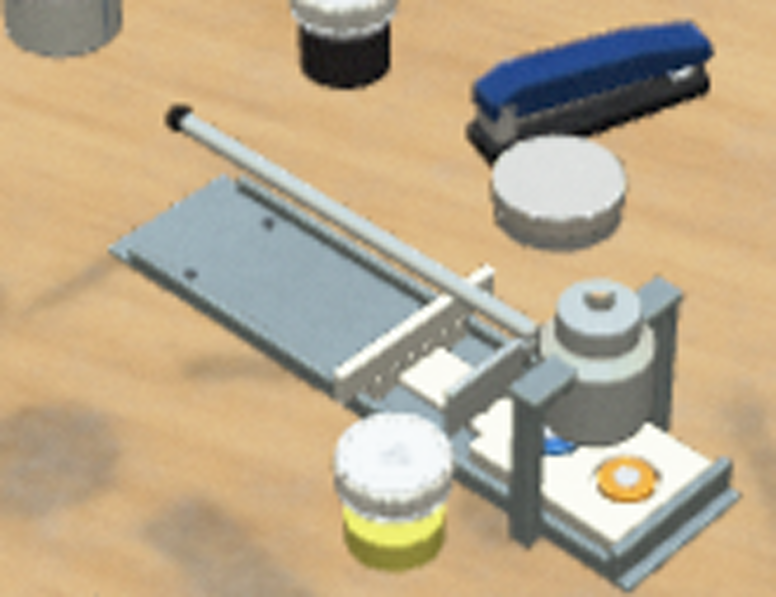

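The tray's nose is against the stop at (680,500), with the orange disc seated and the blue one under the detector. The ball's full-image pixel, (252.9,210.1) against (253.0,209.8) at the start, shows the gate is shut. Handing in.

```bash
python3 -c "
from h import *
rep(); print(ticket.finish_job())"
```

```text
t 15.2 tcp chute [-222.7  -13.1  202.6] toolx yaw 72.83 want 73.04 z [-0.001 -0.002 -1.   ] F chute [ 0.42 -0.14 -0.73] op 0.006
the job is handed in; nothing more can be done
None
```

The white tray is home against the end stop, the gate is shut behind it, and I handed the job in at about 15 s. No verdict was reported.

**How it went:** I kept the jaws closed and used the same fingers for both jobs. They pushed the bar sideways to about 0.6 rad, judged from the hand's position. They then slid along the bar while pushing the plate until the tray stopped against the end stop, at about 13 N. After that I backed off, let the gate close gradually, and moved the hand clear.

**One thing went wrong on the way:** the first sideways push jammed on friction, with about 12 N both sideways and upwards. I backed off and rose with the bar along its arc, and the push then took about 3 N.

**Last checks:**
- **Tray:** its nose is against the stop in the final picture. The hand stopped about 2 mm short of the calculated home position, which is within the error of my position fit.
- **Gate:** the ball on the bar is back at its starting pixel, to within half a pixel.
- **Sources:** the front disc is seated. The rear one is partly hidden by the detector, so I only saw part of it.
- **Other things on the desk:** those in the final crop look unmoved. I did not measure any of them, and the calculator, pen and eraser were outside that crop.
- **Robot:** it is clear of everything, with no contact force beyond sensor noise.

I viewed nine pictures.

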